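# Find the rocking tub cover and seat it

### The arm

A 6-joint arm with a two-finger parallel gripper is mounted at the origin on the work surface. World frame = base frame: x ahead of the robot, y to its left, z up, the work surface at z = 0. Lengths are in m, angles in rad, forces in N, time in s.
With the tool pointing down it reaches from about 0.325 to 0.925 m from the base axis. Payload 3.1 kg.
Tool frame: the origin (TCP) lies midway between the tips of the shut fingers; the grasp point (between the pads) lies bot.tcp_to_grasp behind it (bot.tcp_to_grasp is the distance from the TCP to the grasp point, in m); z points along the fingers, y is the line along which they close (so a half turn about z gives the same grasp; the last joint's range is limited). The gripper opens to 85 mm and grips with 20 to 120 N. Pads are 22 mm wide; open, the fingers measure 114 mm over their backs; the gripper's body (76 mm by 85 mm) begins 54 mm behind the grasp point. The pads swing forward as they close: fully open they stand 13 mm farther back than shut.
Start: joints at [1.06, 0.217, 1.613, -0, 1.311, -0.112], TCP at [0.243, 0.576, 0.231] pointing down, gripper open.
Joint ranges: [-2.75, 2.75], [-0.78, 2.1], [0.31, 2.55], [-1.13, 4.27], [0.13, 2.63], [-2.58, 2.58]. Speed limits (rad/s): [2.79, 2.79, 3.14, 3.14, 3.14, 3.14].

### API

Orientations are given as a unit quaternion [x, y, z, w].
In Python, from bench import bot gives the robot as it stands.
- The arm moves only by the tool jog_arm, never from a script. Its argument "series" is a list of rows, each a list of 6 numbers: the shift along the tool's x, y, z in units of 0.5 m (1.0 is 0.5 m), then the turn, a rotation vector about the tool's x, y, z in units of 90 degrees (1.0 is 90 degrees). In form: [[dx, dy, dz, rx, ry, rz], ...]. A call has 1 to 5 rows; each row shifts and turns the commanded pose from where the row before left it, along the tool's axes as they then stand; what a row does not reach is not made up. A row lasts 1/10 s, in which the tool goes at most 50 mm and 8.59 degrees, less where a joint would pass 70% of its speed; a pose out of reach is approached as far as the arm can. A call with a number of a shift or a turn outside -1 to 1 is refused whole. A call with a gripper value outside its range is refused whole. "jaw" is the opening, from -1 (shut) to 1 (fully open), set as the call begins (left out, the last holds). The fingers move at their own pace and stop on an object; the grip force is fixed at half the most. Time passes only in rows, so rows that do not move let the fingers close. It gives the time, the measured TCP pose, the force, the opening and the grip force at its end, in the units of the state.
- bot.observe(): the state, without advancing time (a new reading comes with each control period).
- bot.snapshot(name): name is "scene" or "top"; returns the picture (480x640x3 uint8, red, green, blue); there is no depth.
- bot.camera_model(name): a dict with "vfov" (degrees; the focal length in pixels is half the picture's height over the tangent of half this angle, whatever the lens; pixels are square), "cx", "cy" (the principal point, pixels), "position" and "orientation" of the camera in the world. Camera axes: x right, y up, looking along -z (the intrinsics and any distortion apply to the point x, -y, -z); pixel columns grow to the right and rows downward; lengths in m; the calibration is good to about 2 mm. A picture is of the moment at which its call begins. camera_model takes no time and is no camera call.
- bot.hand_in(): hands the job in; it is judged then, once.
The state is a dict: "t": time; "q": joint angles; "qd": joint speeds; "joint_efforts": joint torques, N m; "ee_pos": TCP position; "tool_rot": TCP orientation; "ft_force": force on the tool from outside, world axes, zero at the start; "moment": the same for the moment, N m; "grip_width": finger opening in m; "grip_force": force on a finger pad.
Only numpy, scipy, OpenCV 4.12 (cv2) and the standard library are available. Lean on these libraries where they do the work, as an engineer would, in place of code of your own. Each camera call takes 0.05 s, during which the arm holds its last target. There are 200 camera calls.

### The job

One of the four identical covers on the parts tubs in the tray is not clipped home. Press the covers lightly on their ends to find the one that rocks, then press that one firmly down in its middle until it is fully home and rocks no more, and let go. Press the sound covers only lightly, do not grip or lift any cover, and leave everything else where it stands.

Things in the scene. Friction and masses are not known exactly. Their poses are not given: they have to be found in the camera images.
- tray: fixed aluminium tray, 190 x 460 x 26 mm (x, y, z); origin at the centre of its underside. In it four identical dark tubs stand screwed down in a row along its y axis, 105 mm apart, small loose things in the gaps between. Each tub has a flat grey cover, 108 mm long (tray's x), 74 mm wide (tray's y), with an 18 mm skirt. Cover heights differ by some mm, which does not tell the loose one
- cover_1 (a point): centre of the top of the first cover from the left (the tray's +y end); a point fixed in the tray, 70.5 mm above the table: the real top lies up to 3 mm higher or lower. Axes as the tray's. A sound cover stays level when pressed, gives evenly 0.4 mm per N (6 mm at most) and comes back; keep it under 12 N
- cover_2 (a point): centre of the top of the second cover from the left; a point fixed in the tray, 70.5 mm above the table: the real top lies up to 3 mm higher or lower. Axes as the tray's. A sound cover stays level when pressed, gives evenly 0.4 mm per N (6 mm at most) and comes back; keep it under 12 N
- cover_3 (a point): centre of the top of the third cover from the left; a point fixed in the tray, 70.5 mm above the table: the real top lies up to 3 mm higher or lower. Axes as the tray's. A sound cover stays level when pressed, gives evenly 0.4 mm per N (6 mm at most) and comes back; keep it under 12 N
- cover_4 (a point): centre of the top of the fourth cover from the left (the tray's -y end); a point fixed in the tray, 70.5 mm above the table: the real top lies up to 3 mm higher or lower. Axes as the tray's. A sound cover stays level when pressed, gives evenly 0.4 mm per N (6 mm at most) and comes back; keep it under 12 N
- cover_rock (a joint): tilt in rad of the one unseated cover, on any of the four tubs, about its short middle line; 0 level. 1 to 2 N on top 30 to 45 mm from its centre along the tray's x tips that end down about 3 mm and the other up (about 0.075 rad; positive: far, +x, end down); let go, it comes level again
- cover_seat (a joint): how far in m the unseated cover is down on its clip: about 0 at the start, 0.004 fully home, where it stays and rocks no more; negative if pulled up. The clip is under its middle: it takes about 13 N straight down on the centre of the cover (up to 18 N a little off centre)
- bolt: loose hex-headed steel bolt, 55 mm tall, standing on its 22 mm head between two tubs; origin under its foot
- door_knob: loose aluminium furniture knob, 46 mm tall, 26 mm across, standing between two tubs; origin under its foot
- spacer: loose white plastic spacer, 52 mm tall, 24 mm across, standing between two tubs; origin under its foot
- tape: roll of tape lying flat, 100 mm across, 25 mm high; origin at the centre of its underside
- can: upright aluminium spray can, 66 mm across, 150 mm tall; origin at the centre of its underside
- window_handle: white plastic window handle lying beyond the tray, its lever about 120 mm long, 44 mm high; origin under its foot plate
- screwdriver: screwdriver lying beyond the tray; origin on its underside
- jar: clear plastic jar, 70 mm across, 85 mm tall; origin at the centre of its underside

How it is judged:
On the way, in this order (a step that is already met when the one before it is completed fails the run):
1. the unseated cover has been made to rock by pressing one of its ends ((value of joint cover_rock above 0.04 rad or value of joint cover_rock below -0.04 rad) and value of joint cover_seat below 0.0028 m), for 0.05 s.
2. the unseated cover has been pressed fully home and lies level (value of joint cover_seat above 0.0032 m and value of joint cover_rock between -0.025 and 0.025 rad), for 0.2 s.
At the end, for the whole second after the job is handed in: the cover that rocked is down on its clip (at least 3.2 of its 4 mm), level within 0.025 rad and at rest (all of step 2 and velocity of joint cover_rock between -0.05 and 0.05 rad/s); the robot touches nothing.
It fails at once if a sound cover was pressed with more than 15 N (contact force between the fingers and lid_b_c0 above 15 N or contact force between the fingers and lid_c_c0 above 15 N or contact force between the fingers and lid_d_c0 above 15 N).
It fails at once if the unseated cover was lifted (pulled up more than 3 mm) (value of joint cover_seat below -0.003 m).
It fails at once if a bystander was lifted, or moved by more than 25 mm (distance of any of bolt, door_knob, spacer, tape, can, window_handle, screwdriver, jar from where it was at the start of the episode above 0.025 m).
It also fails if it takes over 51 s, if anything falls off the work surface, if the arm or the gripper's body presses on something with over 40 N, if the wrist force passes 120 N, or if a joint passes its speed limit or range.

## Working session

There is one attempt and no reset: what is moved stays moved. The work goes in short steps, Python scripts to look and compute and a tool call to move; the robot and the scene stay as the last step left them, time stands still between calls to the robot, and variables do not carry over. Pictures are saved under pics/ and viewed, at most 10 in all, crops included, and the job is handed in when it is done.

Besides the shell and the picture viewer there is one more tool, called after "Call:" as name(argument=value, ...), one argument or row to a line, values as JSON. jog_arm: Moves the arm, as the interface text tells. Its arguments: {"type":"object","properties":{"series":{"type":"array"},"jaw":{"type":"number"}},"required":["series"]}

```bash
mkdir -p pics; python3 - <<'E'
from bench import bot
import cv2
for n in("scene","top"):
    cv2.imwrite(f"pics/{n}0.png",bot.snapshot(n)[:,:,::-1]); print(n,bot.camera_model(n))
print(bot.observe(),bot.tcp_to_grasp)
E
```

```text
scene {'vfov': 49.14832194295446, 'cx': 319.8516804678181, 'cy': 241.5437829576789, 'position': array([0.86599888, 0.50200258, 1.08366798]), 'orientation': array([0.07373841, 0.24356494, 0.93057668, 0.26318399])}
top {'vfov': 50.963731496530386, 'cx': 320.36496450851905, 'cy': 244.98806117084618, 'position': array([0.48685104, 0.0066987 , 1.31856867]), 'orientation': array([-0.01747268,  0.03026011,  0.71236645, -0.70093728])}
{'t': 0.1, 'q': array([ 1.05977092e+00,  2.17695268e-01,  1.61480388e+00,  5.44122737e-06,
        1.31131999e+00, -1.12147479e-01]), 'qd': array([-0.00265368, -0.00285073, -0.00542191, -0.0009072 ,  0.00065673,
        0.0012891 ]), 'joint_efforts': array([-8.68086099e-04, -3.98074722e+01, -3.04972100e+01, -2.27875817e-04,
        4.26433733e-03, -5.27872402e-06]), 'ee_pos': array([0.2423177 , 0.57529707, 0.23007282]), 'tool_rot': array([ 1.98120009e-01,  9.80177138e-01, -1.05883185e-03, -3.43787785e-04]), 'ft_force': array([ 0.07463606, -0.63844479, -1.13544564]), 'moment': array([-0.04052629, -0.01145374, -0.01739581]), 'grip_force': 0.0, 'grip_width': 0.085315532819875} 0.0187
```

View pics/scene0.png

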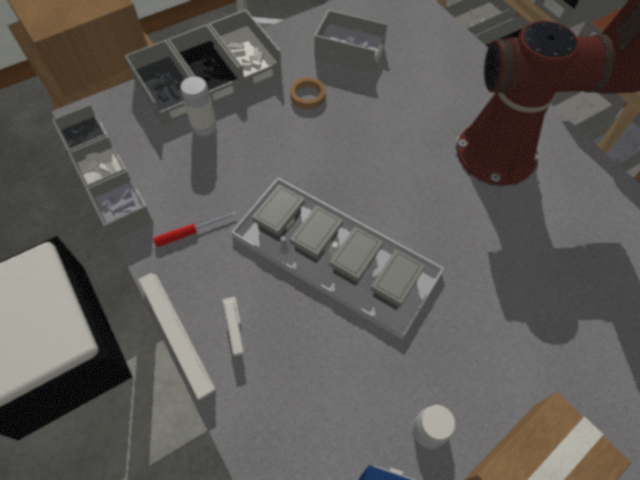

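View pics/top0.png

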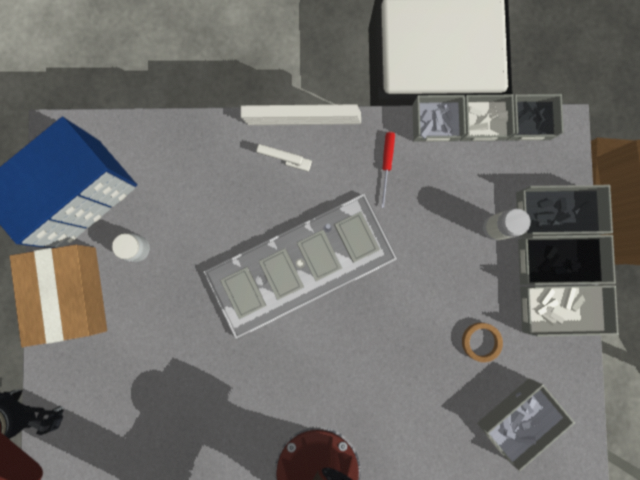

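The top view shows the covers at about (242,293), (281,272), (320,255) and (358,237), with cover 1 on the left. In the scene view they are at (399,276), (357,252), (318,230) and (278,210). Loose things stand in the gaps at about (260,281), (300,263) and (328,227).

```bash
cat > h.py <<'E'
import numpy as np, cv2
from bench import bot
from scipy.spatial.transform import Rotation as R
def ray(n,px):
    m=bot.camera_model(n); f=240/np.tan(np.radians(m["vfov"]/2))
    d=np.array([(px[0]-m["cx"])/f,-(px[1]-m["cy"])/f,-1.])
    return np.array(m["position"]),R.from_quat(m["orientation"]).apply(d)
def plane(n,px,z):
    p,d=ray(n,px); return p+d*(z-p[2])/d[2]
def tri(a,b):
    p,d=ray("top",a); q,e=ray("scene",b)
    s=np.linalg.lstsq(np.c_[d,-e],q-p,rcond=None)[0]
    u,v=p+s[0]*d,q+s[1]*e
    return (u+v)/2,np.linalg.norm(u-v)
E
python3 - <<'E'
from h import *
seeds={"top":[(242,293),(281,272),(320,255),(358,237)],"scene":[(399,276),(357,252),(318,230),(278,210)]}
C={}
for n in seeds:
    im=cv2.imread(f"pics/{n}0.png"); C[n]=[]
    for s in seeds[n]:
        x,y=s; col=np.median(im[y-4:y+5,x-4:x+5].reshape(-1,3),0)
        m=(np.abs(im.astype(int)-col).max(2)<14).astype(np.uint8)
        m=cv2.morphologyEx(m,cv2.MORPH_OPEN,np.ones((3,3)))
        k,lab,st,cen=cv2.connectedComponentsWithStats(m,connectivity=4)
        l=lab[y,x]; c=max(cv2.findContours((lab==l).astype(np.uint8),0,1)[0],key=cv2.contourArea)
        r=cv2.minAreaRect(c); C[n].append(r[0]); print(n,col,st[l],cen[l].round(1),np.round(r[0],1),np.round(r[1],1),round(r[2],1))
P=[]
for a,b in zip(C["top"],C["scene"]):
    p,e=tri(a,b); P.append(plane("top",a,.0705)); print(p.round(4),round(e,4),P[-1].round(4),plane("scene",b,.0705).round(4))
v=P[0]-P[3]; print(np.linalg.norm(v)/3,np.arctan2(-v[0],v[1]))
E
```

```text
top [141. 151. 148.] [227 269  39  46 923] [244.9 292.2] [245.2 291.9] [41.1 26.4] 63.4
top [143. 152. 149.] [266 254  32  45 789] [280.6 274.9] [279.3 276.1] [39.2 25. ] 64.4
top [142. 151. 149.] [303 236  33  40 754] [319.1 255.4] [319.2 255.4] [36.7 20.6] 63.4
top [140. 150. 148.] [342 217  31  44 787] [356.3 237.8] [355.4 238.3] [38.5 23.7] 63.4
scene [113. 119. 119.] [ 373  250   51   47 1283] [397.8 274.3] [398.2 275.1] [38.1 43.4] 28.8
scene [116. 123. 122.] [ 331  227   50   44 1164] [355.1 249.8] [355.  250.3] [34.7 44.9] 33.7
scene [121. 127. 126.] [ 292  206   49   42 1047] [315.7 227. ] [316.  228.5] [30.4 44.2] 37.3
scene [124. 131. 130.] [257 185  45  40 961] [278.2 204.9] [278.5 205.8] [27.9 42.3] 39.8
[0.456  0.1732 0.0623] 0.0053 [0.4582 0.1704 0.0705] [0.4572 0.1775 0.0705]
[0.4997 0.0828 0.0733] 0.0102 [0.4957 0.0861 0.0705] [0.5028 0.0786 0.0705]
[ 0.5458 -0.0137  0.0695] 0.0014 [ 0.5452 -0.0133  0.0705] [ 0.5467 -0.0136  0.0705]
[ 0.5881 -0.1051  0.0769] 0.0054 [ 0.5864 -0.1041  0.0705] [ 0.5885 -0.1107  0.0705]
0.10100326518001633 0.43689320212274424
```

```bash
python3 - <<'E'
import cv2
a=cv2.imread("pics/top0.png")[185:345,195:405]; cv2.imwrite("pics/tc.png",cv2.resize(a,(788,600),interpolation=cv2.INTER_CUBIC))
a=cv2.imread("pics/scene0.png")[170:344,225:450]; cv2.imwrite("pics/sc.png",cv2.resize(a,(776,600),interpolation=cv2.INTER_CUBIC))
E
```

```text
(no output)
```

View pics/tc.png

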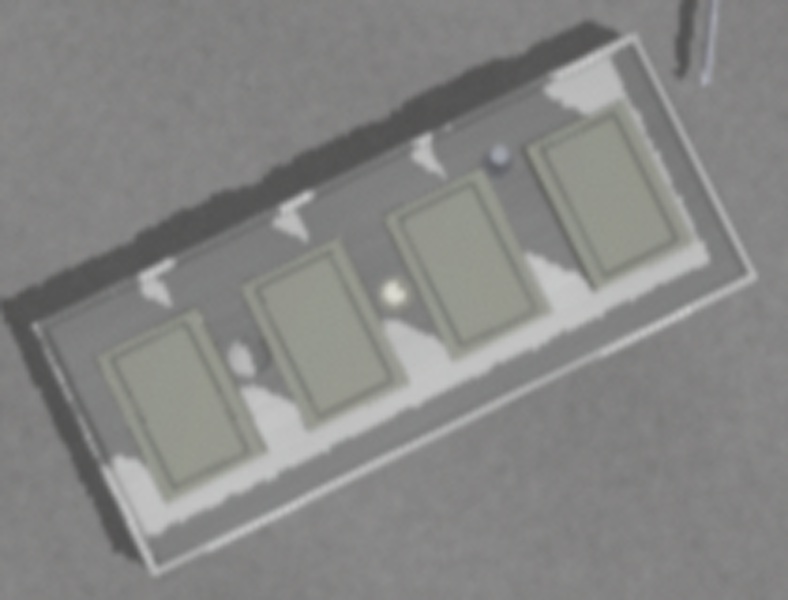

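View pics/sc.png

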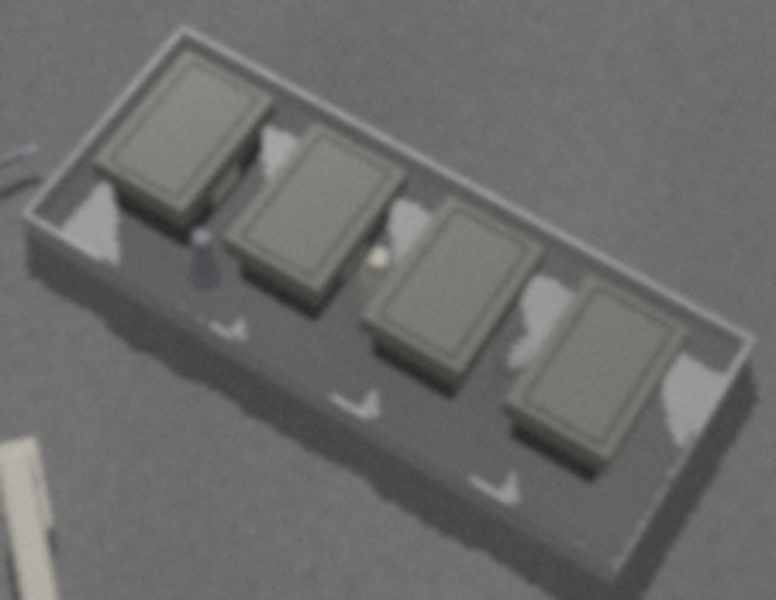

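The top crop shows all four covers with clear outlines, and their crop centres are about (183,405), (325,335), (468,264) and (610,195). In the scene crop the centres, taken from the diagonals, are about (596,364), (452,282), (315,207) and (185,130).

```bash
python3 - <<'E'
from h import *
T=[[(98,357),(197,311),(268,451),(170,502)],[(243,287),(340,241),(408,381),(310,432)],[(386,215),(482,169),(551,310),(453,360)],[(526,147),(623,101),(694,240),(598,291)]]
S=[(596,364),(452.5,282.5),(315.5,207.5),(185.5,130)]
P=[];Q=[]
for t,s in zip(T,S):
    t=np.array(t)/3.7514+[195-.37,185-.37]; s=np.array(s)/3.449+[225-.36,170-.36]
    c=t.mean(0); p,e=tri(c,s); P.append(plane("top",c,.0705)); Q.append(plane("scene",s,.0705)); print(p.round(4),round(e,4),P[-1].round(4),Q[-1].round(4))
M=(np.array(P)+np.array(Q))/2
i=np.array([-1.5,-.5,.5,1.5]); v=(i@M)/5; o=M.mean(0)
print("pitch",np.linalg.norm(v),"yaw",np.arctan2(v[0],-v[1]))
u=v/np.linalg.norm(v)*.105
for k in i: print((o+k*u).round(4))
E
```

```text
[0.4564 0.1752 0.0654] 0.0004 [0.4564 0.1747 0.0705] [0.4587 0.1767 0.0705]
[0.5012 0.081  0.0668] 0.001 [0.5007 0.0811 0.0705] [0.5029 0.0822 0.0705]
[ 0.5466 -0.0137  0.0646] 0.0005 [ 0.5465 -0.0137  0.0705] [ 0.5483 -0.0106  0.0705]
[ 0.5905 -0.1089  0.0679] 0.001 [ 0.5907 -0.1089  0.0705] [ 0.5908 -0.107   0.0705]
pitch 0.1044592567963787 yaw 0.44040870939806337
[0.4572 0.1768 0.0705]
[0.502  0.0818 0.0705]
[ 0.5468 -0.0132  0.0705]
[ 0.5915 -0.1082  0.0705]
```

Call:
jog_arm(
  series=[
    [0, 0, 0, 0, 0, -0.095],
    [0, 0, 0, 0, 0, -0.095],
    [0, 0, 0, 0, 0, -0.095],
    [0, 0, 0, 0, 0, -0.095],
    [0, 0, 0, 0, 0, -0.095],
  ],
  jaw=-1,
)

```text
t: 0.6
ee_pos: [0.2424, 0.5755, 0.2305]
tool_rot: [-0.176, 0.984, -0.001, -0.0]
ft_force: [-0.6, 0.1, 0.5]
grip_width: 0.0122
grip_force: 0.0
```

Call:
jog_arm(
  series=[
    [0, 0, 0, 0, 0, -0.058],
    [0, 0, 0, 0, 0, 0],
  ],
)

```text
t: 0.8
ee_pos: [0.2425, 0.5756, 0.2305]
tool_rot: [-0.217, 0.976, -0.001, -0.0]
ft_force: [-0.4, -0.9, 0.1]
grip_width: -0.0001
grip_force: 0.0
```

```bash
cat >> h.py <<'E'
O=np.array([.52435,.0343]); TH=.44
def st():
    s=bot.observe(); Rt=R.from_quat(s["tool_rot"]).as_matrix()
    a=np.array([np.cos(TH),np.sin(TH)]); b=np.array([-a[1],a[0]])
    print("t",round(s["t"],2),"pos",s["ee_pos"].round(4),"F",s["ft_force"].round(2),"M",s["moment"].round(2),"q",s["q"].round(2),"w",round(s["grip_width"],4))
    d=s["ee_pos"][:2]-O; print("tray xy",(d@a).round(4),(d@b).round(4)," tooly ang vs tray y deg",np.degrees(np.arctan2(Rt[1,1],Rt[0,1])-np.pi/2-TH).round(2),"tilt",Rt[:2,2].round(4))
    return s,Rt
def to(tx,ty,z):
    s,Rt=st(); a=np.array([np.cos(TH),np.sin(TH)]); b=np.array([-a[1],a[0]])
    p=np.r_[O+tx*a+ty*b,z]; print("shift tool units",(Rt.T@(p-s["ee_pos"])/.5).round(3))
E
python3 -c "
from h import *
to(-.037,.1575,.10)"
```

```text
t 0.8 pos [0.2425 0.5756 0.2305] F [-0.39 -0.88  0.14] M [-0.03 -0.02  0.02] q [ 1.06  0.22  1.61 -0.    1.31 -0.95] w -0.0001
tray xy -0.0245 0.6098  tooly ang vs tray y deg -0.1 tilt [-0.0006 -0.0012]
shift tool units [ 0.023 -0.904  0.262]
```

Call:
jog_arm(
  series=[
    [0.005, -0.09, 0, 0, 0, 0],
    [0.005, -0.09, 0, 0, 0, 0],
    [0.005, -0.09, 0, 0, 0, 0],
    [0.005, -0.09, 0, 0, 0, 0],
    [0.003, -0.09, 0, 0, 0, 0],
  ],
)

```text
t: 1.3
ee_pos: [0.3278, 0.3656, 0.231]
tool_rot: [-0.217, 0.976, -0.0, -0.0]
ft_force: [0.0, 0.1, 0.4]
grip_width: 0.0003
grip_force: 0.0
```

Call:
jog_arm(
  series=[
    [0, -0.09, 0.02, 0, 0, 0],
    [0, -0.09, 0.06, 0, 0, 0],
    [0, -0.09, 0.06, 0, 0, 0],
    [0, -0.09, 0.06, 0, 0, 0],
    [0, -0.094, 0.06, 0, 0, 0],
  ],
)

```text
t: 1.8
ee_pos: [0.4181, 0.1739, 0.1103]
tool_rot: [-0.216, 0.976, 0.0, 0.0]
ft_force: [0.8, 0.6, -0.2]
grip_width: -0.0003
grip_force: 0.0
```

Call:
jog_arm(
  series=[
    [0, 0, 0, 0, 0, 0],
    [0, 0, 0, 0, 0, 0],
  ],
)

```text
t: 2.0
ee_pos: [0.4172, 0.1746, 0.1104]
tool_rot: [-0.215, 0.977, 0.0, -0.001]
ft_force: [-0.3, -0.3, -0.0]
grip_width: -0.0003
grip_force: 0.0
```

```bash
python3 -c "
from h import *
to(-.037,.1575,.078)
cv2.imwrite('pics/s1.png',cv2.resize(bot.snapshot('scene')[130:330,220:480,::-1],(780,600),interpolation=cv2.INTER_CUBIC))"
```

```text
t 2.0 pos [0.4172 0.1746 0.1104] F [-0.28 -0.25 -0.02] M [-0.03 -0.05  0.01] q [ 0.24 -0.01  2.11  0.    1.05 -1.76] w -0.0003
tray xy -0.0371 0.1726  tooly ang vs tray y deg -0.34 tilt [-0.0024 -0.0001]
shift tool units [-0.001 -0.03   0.065]
```

View pics/s1.png

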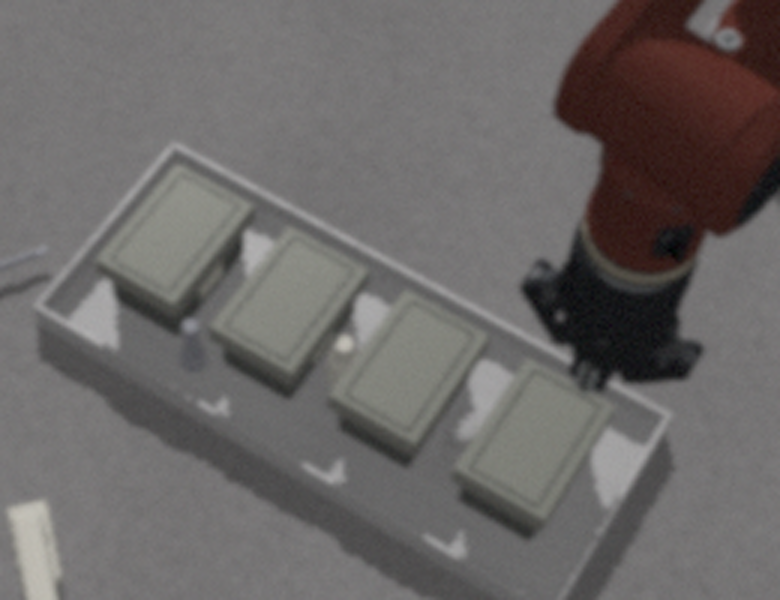

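The scene view shows the shut fingers at crop (590,380), over the near end of cover 1 and a little to its +y side, so the calibration agrees. I'll lower and probe there.

Call:
jog_arm(
  series=[
    [0, -0.015, 0.03, 0, 0, 0],
    [0, -0.015, 0.02, 0, 0, 0],
    [0, 0, 0.01, 0, 0, 0],
    [0, 0, 0.006, 0, 0, 0],
    [0, 0, 0, 0, 0, 0],
  ],
)

```text
t: 2.55
ee_pos: [0.4238, 0.1624, 0.0781]
tool_rot: [-0.218, 0.976, 0.0, -0.0]
ft_force: [0.0, 0.5, 0.3]
grip_width: -0.0002
grip_force: 0.0
```

Call:
jog_arm(
  series=[
    [0, 0, 0.002, 0, 0, 0],
    [0, 0, 0.002, 0, 0, 0],
    [0, 0, 0.002, 0, 0, 0],
    [0, 0, 0.002, 0, 0, 0],
    [0, 0, 0, 0, 0, 0],
  ],
)

```text
t: 3.05
ee_pos: [0.424, 0.1618, 0.0741]
tool_rot: [-0.217, 0.976, 0.0, -0.0]
ft_force: [0.5, -0.5, 0.2]
grip_width: -0.0001
grip_force: 0.0
```

Call:
jog_arm(
  series=[
    [0, 0, 0.002, 0, 0, 0],
    [0, 0, 0.002, 0, 0, 0],
    [0, 0, 0.002, 0, 0, 0],
    [0, 0, 0, 0, 0, 0],
  ],
)

```text
t: 3.45
ee_pos: [0.424, 0.1618, 0.071]
tool_rot: [-0.217, 0.976, 0.0, -0.0]
ft_force: [-0.9, -0.2, 0.3]
grip_width: -0.0
grip_force: 0.0
```

Call:
jog_arm(
  series=[
    [0, 0, 0.002, 0, 0, 0],
    [0, 0, 0.002, 0, 0, 0],
    [0, 0, 0, 0, 0, 0],
  ],
)

```text
t: 3.75
ee_pos: [0.4241, 0.1619, 0.0691]
tool_rot: [-0.217, 0.976, 0.0, -0.0]
ft_force: [-0.1, 0.7, 0.1]
grip_width: 0.0002
grip_force: 0.1
```

Call:
jog_arm(
  series=[
    [0, 0, 0.002, 0, 0, 0],
    [0, 0, 0.002, 0, 0, 0],
    [0, 0, 0, 0, 0, 0],
    [0, 0, 0, 0, 0, 0],
  ],
)

```text
t: 4.15
ee_pos: [0.4242, 0.1619, 0.0675]
tool_rot: [-0.218, 0.976, -0.0, -0.0]
ft_force: [-1.8, -1.0, 3.1]
grip_width: 0.0004
grip_force: 2.0
```

Call:
jog_arm(
  series=[
    [0, 0, 0.002, 0, 0, 0],
    [0, 0, 0.001, 0, 0, 0],
    [0, 0, 0, 0, 0, 0],
    [0, 0, 0, 0, 0, 0],
  ],
)

```text
t: 4.55
ee_pos: [0.4243, 0.1619, 0.0662]
tool_rot: [-0.217, 0.976, -0.0, -0.0]
ft_force: [-2.0, -1.6, 7.2]
grip_width: -0.0002
grip_force: 3.5
```

Cover 1 gives about 3 N per mm with no free travel, so it behaves like a sound cover. On to cover 2.

Call:
jog_arm(
  series=[
    [0, 0, -0.03, 0, 0, 0],
    [0, -0.07, 0, 0, 0, 0],
    [0, -0.07, 0, 0, 0, 0],
    [0, -0.07, 0.01, 0, 0, 0],
    [0, 0, 0, 0, 0, 0],
  ],
)

```text
t: 5.05
ee_pos: [0.4706, 0.0639, 0.0755]
tool_rot: [-0.216, 0.976, -0.001, 0.001]
ft_force: [-0.0, 0.4, -0.6]
grip_width: 0.0002
grip_force: 0.0
```

```bash
python3 -c "
from h import *
to(-.037,.0525,.074)"
```

```text
t 5.05 pos [0.4706 0.0639 0.0755] F [-0.03  0.43 -0.59] M [ 0.02 -0.06 -0.05] q [-0.01  0.1   2.08 -0.    0.97 -2.02] w 0.0002
tray xy -0.036 0.0497  tooly ang vs tray y deg -0.31 tilt [ 0.002  -0.0011]
shift tool units [0.002 0.006 0.003]
```

Call:
jog_arm(
  series=[
    [0, 0.003, 0.003, 0, 0, 0],
    [0, 0, 0.002, 0, 0, 0],
    [0, 0, 0.002, 0, 0, 0],
    [0, 0, 0, 0, 0, 0],
    [0, 0, 0, 0, 0, 0],
  ],
)

```text
t: 5.55
ee_pos: [0.4678, 0.0688, 0.0722]
tool_rot: [-0.218, 0.976, 0.0, -0.0]
ft_force: [-0.6, 0.3, -0.9]
grip_width: -0.0
grip_force: 0.0
```

Call:
jog_arm(
  series=[
    [0, 0, 0.002, 0, 0, 0],
    [0, 0, 0.002, 0, 0, 0],
    [0, 0, 0.001, 0, 0, 0],
    [0, 0, 0, 0, 0, 0],
    [0, 0, 0, 0, 0, 0],
  ],
)

```text
t: 6.05
ee_pos: [0.4682, 0.0684, 0.0699]
tool_rot: [-0.217, 0.976, 0.0, 0.0]
ft_force: [-1.3, 1.5, 2.4]
grip_width: 0.0
grip_force: 1.2
```

Call:
jog_arm(
  series=[
    [0, 0, 0.002, 0, 0, 0],
    [0, 0, 0.001, 0, 0, 0],
    [0, 0, 0, 0, 0, 0],
    [0, 0, 0, 0, 0, 0],
  ],
)

```text
t: 6.45
ee_pos: [0.4682, 0.0683, 0.0686]
tool_rot: [-0.217, 0.976, 0.0, 0.0]
ft_force: [-2.4, 2.5, 5.7]
grip_width: -0.0002
grip_force: 2.7
```

Cover 2 is also stiff at about 2.5 N/mm, so it is sound. On to cover 3.

Call:
jog_arm(
  series=[
    [0, 0, -0.025, 0, 0, 0],
    [0, -0.07, 0, 0, 0, 0],
    [0, -0.07, 0, 0, 0, 0],
    [0, -0.07, 0.01, 0, 0, 0],
    [0, 0, 0, 0, 0, 0],
  ],
)

```text
t: 6.95
ee_pos: [0.5149, -0.0307, 0.0765]
tool_rot: [-0.216, 0.976, -0.002, 0.001]
ft_force: [0.1, 0.3, 1.1]
grip_width: 0.0002
grip_force: 0.0
```

Call:
jog_arm(
  series=[
    [0, 0, 0.002, 0, 0, 0],
    [0, 0, 0.002, 0, 0, 0],
    [0, 0, 0, 0, 0, 0],
    [0, 0, 0, 0, 0, 0],
  ],
)

```text
t: 7.35
ee_pos: [0.5121, -0.026, 0.0736]
tool_rot: [-0.218, 0.976, 0.0, -0.0]
ft_force: [0.9, -0.3, 0.3]
grip_width: 0.0001
grip_force: 0.0
```

Call:
jog_arm(
  series=[
    [0, -0.003, 0.002, 0, 0, 0],
    [0, -0.003, 0.002, 0, 0, 0],
    [0, 0, 0.001, 0, 0, 0],
    [0, 0, 0, 0, 0, 0],
    [0, 0, 0, 0, 0, 0],
  ],
)

```text
t: 7.85
ee_pos: [0.5139, -0.0296, 0.0712]
tool_rot: [-0.217, 0.976, 0.0, -0.0]
ft_force: [0.1, -0.1, 0.8]
grip_width: 0.0
grip_force: 0.0
```

Call:
jog_arm(
  series=[
    [0, 0, 0.002, 0, 0, 0],
    [0, 0, 0.001, 0, 0, 0],
    [0, 0, 0, 0, 0, 0],
    [0, 0, 0, 0, 0, 0],
  ],
)

```text
t: 8.25
ee_pos: [0.5139, -0.0296, 0.0697]
tool_rot: [-0.217, 0.976, -0.0, -0.0]
ft_force: [0.0, 0.3, 0.2]
grip_width: 0.0001
grip_force: 0.2
```

Call:
jog_arm(
  series=[
    [0, 0, 0.002, 0, 0, 0],
    [0, 0, 0.001, 0, 0, 0],
    [0, 0, 0, 0, 0, 0],
    [0, 0, 0, 0, 0, 0],
  ],
)

```text
t: 8.65
ee_pos: [0.514, -0.0297, 0.0685]
tool_rot: [-0.218, 0.976, -0.0, 0.0]
ft_force: [-0.8, -0.1, 3.2]
grip_width: -0.0002
grip_force: 1.7
```

Call:
jog_arm(
  series=[
    [0, 0, 0.002, 0, 0, 0],
    [0, 0, 0, 0, 0, 0],
    [0, 0, 0, 0, 0, 0],
  ],
)

```text
t: 8.95
ee_pos: [0.514, -0.0296, 0.0676]
tool_rot: [-0.217, 0.976, -0.0, -0.0]
ft_force: [-2.2, 0.6, 5.6]
grip_width: -0.0001
grip_force: 2.8
```

Cover 3 is sound too, at about 2.7 N/mm, which leaves cover 4. I'll check that it rocks.

Call:
jog_arm(
  series=[
    [0, 0, -0.025, 0, 0, 0],
    [0, -0.07, 0, 0, 0, 0],
    [0, -0.07, 0, 0, 0, 0],
    [0, -0.07, 0.01, 0, 0, 0],
    [0, 0, 0, 0, 0, 0],
  ],
)

```text
t: 9.45
ee_pos: [0.5608, -0.1285, 0.0754]
tool_rot: [-0.216, 0.976, -0.002, 0.001]
ft_force: [0.2, 0.0, -0.6]
grip_width: 0.0001
grip_force: 0.0
```

Call:
jog_arm(
  series=[
    [0, 0, 0.002, 0, 0, 0],
    [0, 0, 0.002, 0, 0, 0],
    [0, 0, 0, 0, 0, 0],
    [0, 0, 0, 0, 0, 0],
  ],
)

```text
t: 9.85
ee_pos: [0.558, -0.1237, 0.0726]
tool_rot: [-0.218, 0.976, 0.0, -0.0]
ft_force: [-0.2, 0.4, -0.5]
grip_width: 0.0
grip_force: 0.0
```

Call:
jog_arm(
  series=[
    [0, 0, 0.002, 0, 0, 0],
    [0, 0, 0.001, 0, 0, 0],
    [0, 0, 0, 0, 0, 0],
    [0, 0, 0, 0, 0, 0],
  ],
)

```text
t: 10.25
ee_pos: [0.5585, -0.1246, 0.0712]
tool_rot: [-0.218, 0.976, 0.0, -0.0]
ft_force: [0.3, 0.5, 0.1]
grip_width: 0.0001
grip_force: 0.1
```

Call:
jog_arm(
  series=[
    [0, 0, 0.002, 0, 0, 0],
    [0, 0, 0.001, 0, 0, 0],
    [0, 0, 0, 0, 0, 0],
    [0, 0, 0, 0, 0, 0],
  ],
)

```text
t: 10.65
ee_pos: [0.5586, -0.1248, 0.0698]
tool_rot: [-0.217, 0.976, -0.0, 0.0]
ft_force: [-0.6, 0.4, 0.7]
grip_width: -0.0002
grip_force: 0.4
```

Call:
jog_arm(
  series=[
    [0, 0, 0.002, 0, 0, 0],
    [0, 0, 0.001, 0, 0, 0],
    [0, 0, 0, 0, 0, 0],
    [0, 0, 0, 0, 0, 0],
  ],
)

```text
t: 11.05
ee_pos: [0.5586, -0.1248, 0.0691]
tool_rot: [-0.217, 0.976, -0.0, -0.0]
ft_force: [-1.8, 0.6, 6.1]
grip_width: -0.0001
grip_force: 2.8
```

```bash
python3 -c "
from h import *
st()
a=cv2.imread('pics/scene0.png')[165:235,235:320]; b=bot.snapshot('scene')[165:235,235:320,::-1]
cv2.imwrite('pics/cmp.png',cv2.resize(np.hstack([a,b]),(790,325),interpolation=cv2.INTER_CUBIC))"
```

```text
t 11.05 pos [ 0.5586 -0.1248  0.0691] F [-1.8   0.62  6.07] M [0.11 0.37 0.04] q [-0.34  0.3   1.85 -0.    1.   -2.35] w -0.0001
tray xy -0.0368 -0.1586  tooly ang vs tray y deg -0.09 tilt [-0.0001 -0.0001]
```

View pics/cmp.png

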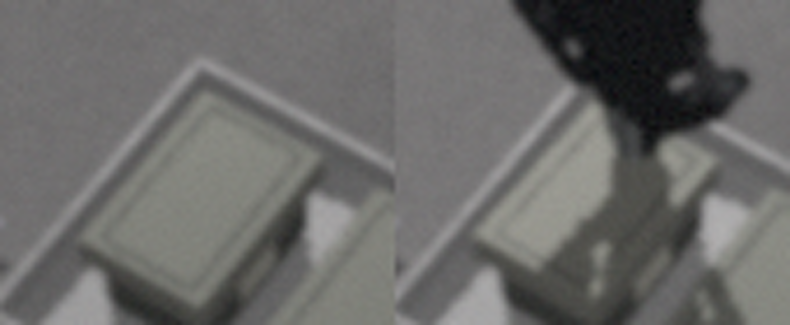

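Call:
jog_arm(
  series=[
    [0, 0, -0.002, 0, 0, 0],
    [0, 0, -0.002, 0, 0, 0],
    [0, 0, 0, 0, 0, 0],
    [0, 0, 0, 0, 0, 0],
  ],
)

```text
t: 11.5
ee_pos: [0.5586, -0.1247, 0.07]
tool_rot: [-0.217, 0.976, -0.0, 0.0]
ft_force: [0.4, -0.8, 1.2]
grip_width: 0.0002
grip_force: 0.3
```

The comparison shows the far corner of cover 4 raised about 2 px, from (82,242) to (79,233) at 4.6x, while its near end is pressed. The force stayed under about 1 N for several mm and then met a stop, so cover 4 is the one that rocks. Now I'll move to its centre.

Call:
jog_arm(
  series=[
    [0, 0, -0.03, 0, 0, 0],
    [-0.037, 0.001, 0, 0, 0, 0],
    [-0.037, 0.001, 0, 0, 0, 0],
    [0, 0, 0.01, 0, 0, 0],
    [0, 0, 0, 0, 0, 0],
  ],
)

```text
t: 12.0
ee_pos: [0.5909, -0.1078, 0.0798]
tool_rot: [-0.218, 0.976, 0.0, -0.001]
ft_force: [-1.2, 0.4, 0.0]
grip_width: 0.0002
grip_force: 0.0
```

```bash
python3 -c "
from h import *
to(0,-.1575,.072)"
```

```text
t 12.0 pos [ 0.5909 -0.1078  0.0798] F [-1.16  0.39  0.01] M [ 0.07 -0.05  0.  ] q [-0.3   0.34  1.77 -0.    1.03 -2.31] w 0.0002
tray xy -0.0004 -0.1569  tooly ang vs tray y deg -0.05 tilt [-0.0017  0.0001]
shift tool units [-0.001 -0.001  0.016]
```

Call:
jog_arm(
  series=[
    [0, 0, 0.008, 0, 0, 0],
    [0, 0, 0.006, 0, 0, 0],
    [0, 0, 0.002, 0, 0, 0],
    [0, 0, 0.002, 0, 0, 0],
    [0, 0, 0, 0, 0, 0],
  ],
)

```text
t: 12.5
ee_pos: [0.5911, -0.1082, 0.0715]
tool_rot: [-0.217, 0.976, 0.0, -0.0]
ft_force: [-2.1, 0.0, 2.1]
grip_width: -0.0001
grip_force: 1.3
```

Call:
jog_arm(
  series=[
    [0, 0, 0.002, 0, 0, 0],
    [0, 0, 0.001, 0, 0, 0],
    [0, 0, 0, 0, 0, 0],
  ],
)

```text
t: 12.8
ee_pos: [0.5912, -0.1082, 0.0714]
tool_rot: [-0.218, 0.976, 0.0, -0.001]
ft_force: [-5.2, 0.4, 9.7]
grip_width: -0.0002
grip_force: 5.0
```

Call:
jog_arm(
  series=[
    [0, 0, 0.002, 0, 0, 0],
    [0, 0, 0.001, 0, 0, 0],
    [0, 0, 0, 0, 0, 0],
  ],
)

```text
t: 13.1
ee_pos: [0.5912, -0.1082, 0.0703]
tool_rot: [-0.218, 0.976, 0.0, -0.001]
ft_force: [-5.9, 0.9, 11.9]
grip_width: -0.0001
grip_force: 5.9
```

Call:
jog_arm(
  series=[
    [0, 0, 0.002, 0, 0, 0],
    [0, 0, 0.002, 0, 0, 0],
    [0, 0, 0, 0, 0, 0],
  ],
)

```text
t: 13.4
ee_pos: [0.5912, -0.1082, 0.0683]
tool_rot: [-0.218, 0.976, 0.0, -0.001]
ft_force: [-6.0, 1.7, 11.2]
grip_width: 0.0
grip_force: 5.9
```

Call:
jog_arm(
  series=[
    [0, 0, 0.002, 0, 0, 0],
    [0, 0, 0.002, 0, 0, 0],
    [0, 0, 0, 0, 0, 0],
  ],
)

```text
t: 13.7
ee_pos: [0.5913, -0.1083, 0.068]
tool_rot: [-0.218, 0.976, 0.0, -0.001]
ft_force: [-10.0, 1.3, 18.5]
grip_width: -0.0001
grip_force: 9.8
```

Call:
jog_arm(
  series=[
    [0, 0, 0.002, 0, 0, 0],
    [0, 0, 0.001, 0, 0, 0],
    [0, 0, 0, 0, 0, 0],
    [0, 0, 0, 0, 0, 0],
  ],
)

```text
t: 14.1
ee_pos: [0.5913, -0.1083, 0.0679]
tool_rot: [-0.218, 0.976, 0.0, -0.001]
ft_force: [-13.6, 2.0, 26.3]
grip_width: -0.0001
grip_force: 13.2
```

Call:
jog_arm(
  series=[
    [0, 0, -0.01, 0, 0, 0],
    [0, 0, -0.01, 0, 0, 0],
    [0, 0, -0.02, 0, 0, 0],
    [0.037, 0, 0, 0, 0, 0],
    [0.037, 0, 0, 0, 0, 0],
  ],
)

```text
t: 14.6
ee_pos: [0.5585, -0.124, 0.0832]
tool_rot: [-0.218, 0.976, -0.0, 0.001]
ft_force: [0.1, 0.2, -0.1]
grip_width: -0.0001
grip_force: 0.0
```

Call:
jog_arm(
  series=[
    [0, 0, 0.01, 0, 0, 0],
    [0, 0, 0.01, 0, 0, 0],
    [0, 0, 0, 0, 0, 0],
    [0, 0, 0, 0, 0, 0],
  ],
)

```text
t: 15.0
ee_pos: [0.5585, -0.1235, 0.0723]
tool_rot: [-0.218, 0.976, 0.0, -0.0]
ft_force: [0.2, -0.2, 0.6]
grip_width: 0.0005
grip_force: 0.0
```

It bottomed out hard at 0.068, about 4 mm down. I'll press the near end lightly to check that it no longer rocks.

Call:
jog_arm(
  series=[
    [0, 0, 0.003, 0, 0, 0],
    [0, 0, 0.003, 0, 0, 0],
    [0, 0, 0.002, 0, 0, 0],
    [0, 0, 0, 0, 0, 0],
    [0, 0, 0, 0, 0, 0],
  ],
)

```text
t: 15.5
ee_pos: [0.5581, -0.1237, 0.0687]
tool_rot: [-0.217, 0.976, -0.0, -0.0]
ft_force: [-1.1, 1.2, 0.1]
grip_width: 0.0003
grip_force: 0.0
```

Call:
jog_arm(
  series=[
    [0, 0, 0.001, 0, 0, 0],
    [0, 0, 0.001, 0, 0, 0],
    [0, 0, 0, 0, 0, 0],
  ],
)

```text
t: 15.8
ee_pos: [0.5582, -0.1238, 0.068]
tool_rot: [-0.217, 0.976, -0.0, 0.0]
ft_force: [-1.4, 0.2, 2.3]
grip_width: 0.0004
grip_force: 1.0
```

The end now meets the fingers at 0.068 and is stiff there, so the cover is home and level. I'll retreat and hand in.

Call:
jog_arm(
  series=[
    [0, 0, -0.02, 0, 0, 0],
    [0, 0, -0.06, 0, 0, 0],
    [0, 0, -0.06, 0, 0, 0],
    [0, 0, 0, 0, 0, 0],
    [0, 0, 0, 0, 0, 0],
  ],
)

```text
t: 16.3
ee_pos: [0.559, -0.1241, 0.1393]
tool_rot: [-0.217, 0.976, -0.001, 0.001]
ft_force: [0.4, -0.1, -0.4]
grip_width: 0.0001
grip_force: 0.0
```

```bash
python3 -c "
from h import *
st(); print(bot.hand_in())"
```

```text
t 16.3 pos [ 0.559  -0.1241  0.1393] F [ 0.35 -0.13 -0.39] M [-0.01  0.04  0.01] q [-0.34  0.2   1.82 -0.    1.12 -2.35] w 0.0001
tray xy -0.0361 -0.1581  tooly ang vs tray y deg -0.09 tilt [ 0.0029 -0.001 ]
the job is handed in; nothing more can be done
None
```

Cover 4 was the one that rocked: I pressed it home (about 4 mm down), a light press on its near end found it stiff, covers 1–3 saw at most about 7 N vertically, and I handed the job in at 16.3 s; no verdict was returned.

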